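# Load the window cassette of a laser welding head and hold its locking collar home

## Robot

A 6-joint arm with a two-finger parallel gripper is mounted at the origin on a cart in front of the work surface, level with it; the furniture and walls round the work are solid. World frame = base frame: x ahead of the robot, y to its left, z up, the work surface at z = 0. Lengths are in m, angles in rad, forces in N, time in s.
With the tool pointing down it reaches from about 0.3 to 0.85 m from the base axis. Payload 5.4 kg.
Tool frame: the origin (TCP) lies between the finger pads; the fingertips stand robot.nose_length ahead of it and the grasp point (between the pads) lies 8 mm behind it (robot.nose_length is the distance from the TCP to the fingertips, in m); z points along the fingers, y is the direction in which the jaws open and shut (so a half turn about z gives the same grasp; the last joint's range is limited). The gripper opens to 85 mm and grips with 20 to 120 N. Pads are 22 mm wide; open, the fingers measure 114 mm over their backs; the gripper's body (76 mm by 85 mm) begins 54 mm behind the grasp point. The pads swing forward as they close: fully open they stand 13 mm farther back than shut.
Start: joints at [1.023, 0.158, 1.597, -0, 1.386, -0.21], TCP at [0.191, 0.542, 0.242] pointing down, gripper open.
Joint ranges: [-2.91, 2.91], [-0.94, 2.29], [0.18, 2.7], [-1.29, 4.43], [0.17, 2.64], [-3, 3]. Speed limits (rad/s): [2.57, 2.57, 3.14, 3.14, 3.14, 3.14].

## Interface

Orientations are given as a rotation vector (axis times angle).
In Python, from station import robot, read_camera, calibration, masks_of gives the robot as it stands. The module is installed in compiled form; this text tells all that it offers.
- The arm moves only by the tool move_arm, never from a script. Its argument "plan" is a list of rows, each a list of 5 numbers: the opening, from -1 (shut) to 1 (fully open), so that 0 is half open, then the shift along the tool's x, y, z in m, then the turn about the tool's z in rad. A call has 1 to 5 rows; each row is the pose to reach, as a shift and turn from the pose commanded when the call began, along the tool's axes at that moment; what a row does not reach only later rows make up. A row lasts 1/12 s, in which the tool goes at most 41.7 mm and 7.16 degrees, less where a joint would pass 70% of its speed; a pose out of reach is approached as far as the arm can. A call with a gripper value outside its range is refused whole. The fingers move at their own pace and stop on an object; "squeeze" is the grip in N (left out, the last holds). Time passes only in rows, so rows that repeat a pose let the fingers close. It gives the time, the measured TCP pose, the force and the opening at its end, in the units of the state.
- robot.get_state(): the state, without advancing time (a new reading comes with each control period).
- read_camera(name): name is "scene" or "top"; returns the picture (420x560x3 uint8, red, green, blue); there is no depth.
- calibration(name): a dict with "mtx" (3x3 intrinsics, pixels), "dist_coeffs" ([k1, k2, p1, p2, k3] as OpenCV has them; the pictures are not rectified), "origin" and "orientation" of the camera in the world. Camera axes: x right, y down, z forward; pixel columns grow to the right and rows downward; lengths in m; the calibration is good to about 2 mm. A picture is of the moment at which its call begins. calibration takes no time and is no camera call.
- robot.finish_job(): hands the job in, once; it reports no verdict.
Trained networks look in the newest picture that a camera, given by its name, has taken for a name from the list of things; names that differ only in an ending like _2 or _b are one class to them, and where a whole thing is asked for, a point or a joint stands for the part that bears it (a point fixed in the world has none). Each returns a list of dicts, best first, with "p" (0 to 1); they miss things now and then, are a little off and sometimes report something else, mostly with a low value. They report only what shows in the picture. A call takes as long as a camera call. They do not tell look-alikes from the thing itself.
- masks_of(camera, target): "pixels" (420x560 bool, what is visible of it) and "centre" ([column, row] in pixels, amid what is visible of it).
The state is a dict: "clock": time; "q": joint angles; "qd": joint speeds; "tau": joint torques, N m; "position": TCP position; "ee_rot": TCP orientation; "contact_force": force on the tool from outside, world axes, zero at the start; "torque": the same for the moment, N m; "opening": opening from 0.0 (shut) to 1.0 (fully open).
Only numpy, scipy, OpenCV 4.12 (cv2) and the standard library are available. Lean on these libraries where they do the work, as an engineer would, in place of code of your own. Each camera call takes 0.05 s, during which the arm holds its last target. There are 200 camera calls.

## Task

Close up the laser welding head after its window change. First slide the flat window cassette, window end first, all the way into the slot in the side of the head, until its front plate lies flush against the housing, and let go of it. Then turn the knurled collar, which sits up on the head's hidden cross pin, until its hidden keyway drops over the pin, and push it fully home onto the flange against the spring of the seal ring. Finish while still holding the collar down there, so that a colleague can put in its lock screw; leave the screwdriver and the brass drift where they lie.

Things in the scene. Friction and masses are not known exactly. Their poses are not given: they have to be found in the camera images.
- laser_head: fixed window housing of a laser welding head, nose up: foot plate 124x112x10 mm, aluminium housing 98 (x) by 90 mm (y) up to z 62 mm, steel flange 68 mm across up to z 66 mm, upright spigot tube of 40 mm diameter up to z 112 mm. Origin on the spigot's axis under the foot, z up. The slot is in its -x face (54 mm from the axis); the cassette slides in along the head's +x
- slot_mouth (a point): centre of the slot's mouth in the housing's -x face, 33 mm above the foot's underside; axes as the head. Slot 54 mm wide (y), 10 mm high (28 to 38 mm above the foot's underside), 80 mm deep; over its first 8 mm it narrows from 3 mm wider on each of the four sides
- spigot_top (a point): centre of the spigot's top, 112 mm above the foot's underside; axes as the head. The spigot is greased. A 5 mm cross pin goes through the spigot, hidden under the collar in an unknown direction; it stands out 4.5 mm on two opposite sides, its upper side 80 mm above the foot's underside
- seal_ring (a joint): how far the brass seal ring round the foot of the spigot is pressed down, m: 0 at rest (its top 5 mm above the flange), 0.005 when level with the flange. Its spring pushes up with 5 N at 0 and 10 N at 0.005. Pressed by the collar only
- cassette: loose aluminium cassette, flat on the bench, 70 to 120 g: slab 78 (x) by 52 (y) by 8 mm with a round window; at its -x end a front plate 66 mm wide, 19 mm high, 5 mm thick, then an upright pull. Origin at the centre of the slab's underside, z up; +x end enters first. Fully home, the plate touches the housing and the origin is at x -15, y 0, z 28 mm in the head's frame
- cassette_grip (a point): where to pinch the cassette: middle of its upright pull (27 mm long in x, 10 mm thick in y, from 1 to 42 mm above the slab's underside), 57 mm behind the cassette's origin (-x) and 27 mm above the slab's underside; axes as the cassette
- collar: loose knurled steel collar round the spigot, 60 mm outside, 40 mm high, bore 43 mm, 0.2 kg; origin on its axis at the lower face, z up. Four hidden keyways, 9 mm wide, 16 mm deep, at its own +x, +y, -x, -y. Starts resting on the pin (origin 80 mm over the foot's underside), 0.3 to 1.27 rad off a keyway either way; then drops 9 mm freely, 5 mm against the seal ring; home at 66 mm
- driver: screwdriver with a wooden handle, 201 mm long, lying on the bench on the left; leave alone
- drift: round brass drift, 13 mm thick, 110 mm long, lying on the bench on the right; leave alone
Things that resemble listed ones, but are neither listed nor needed, are in the scene too. There is more than one size of the collar; the job needs the middle-sized.

How it is judged:
On the way, in this order (a step that is already met when the one before it is completed fails the run):
1. the cassette is fully home in the slot and released, with the collar still up on its pin (x of cassette in the frame of laser_head above -0.0175 m and y of cassette in the frame of laser_head between -0.004 and 0.004 m and z of cassette in the frame of laser_head between 0.025 and 0.032 m and contact force between the fingers and cassette below 0.2 N and z of collar in the frame of laser_head above 0.077 m), for 0.2 s.
2. the collar has dropped over the pin (z of collar in the frame of laser_head below 0.0745 m and horizontal distance between collar and laser_head below 0.004 m), for 0.1 s.
At the end, for the whole second after the job is handed in: The cassette is in the slot with its front plate within 2.5 mm of the housing and not touched by the fingers; the collar is round the spigot, level, its lower face within 1.5 mm of the flange with the seal ring pressed down under it, and the fingers hold it there through the last second (x of cassette in the frame of laser_head above -0.0175 m and y of cassette in the frame of laser_head between -0.004 and 0.004 m and z of cassette in the frame of laser_head between 0.025 and 0.032 m and z of collar in the frame of laser_head below 0.0675 m and horizontal distance between collar and laser_head below 0.004 m and angle between the z axis of collar and the z axis of laser_head, either way round below 0.06 rad and contact force between the fingers and collar above 1 N and contact force between the fingers and cassette below 0.2 N and value of joint seal_ring above 0.003 m); the arm keeps its last pose, push and grip.
It fails at once if the screwdriver or the brass drift is pushed more than 3 cm (distance of any of driver, drift from where it was at the start of the episode above 0.03 m).
It also fails if it takes over 58 s, if anything falls off the work surface, if the arm or the gripper's body presses on something with over 40 N, if the wrist force passes 120 N, or if a joint passes its speed limit or range.

## Working session

There is one attempt and no reset: what is moved stays moved. The work goes in short steps, Python scripts to look and compute and a tool call to move; the robot and the scene stay as the last step left them, time stands still between calls to the robot, and variables do not carry over. Pictures are saved under pics/ and viewed, about 8 in all and at most 12, crops included, and the job is handed in when it is done.

Besides the shell and the picture viewer there is one more tool, called after ">>>" as name([rows], argument=value, ...), one row to a line, values as JSON. move_arm: Moves the arm, as the interface text tells. Its arguments: {"type":"object","properties":{"plan":{"type":"array","items":{"type":"array","items":{"type":"number"}}},"squeeze":{"type":"number"}},"required":["plan"]}

```bash
mkdir -p pics; cat > h.py <<'E'
import numpy as np, cv2
from station import robot, read_camera, calibration, masks_of
from scipy.spatial.transform import Rotation as R
def cam(n):
    c=calibration(n); o=np.array(c["orientation"],float)
    M=o if o.shape==(3,3) else (R.from_rotvec(o).as_matrix() if o.size==3 else R.from_quat(o).as_matrix())
    return np.array(c["mtx"]),np.array(c["dist_coeffs"],float),np.array(c["origin"]),M
def ray(n,px):
    K,d,o,M=cam(n)
    u=cv2.undistortPoints(np.array(px,float).reshape(-1,1,2),K,d).reshape(-1,2)
    return o,np.c_[u,np.ones(len(u))]@M.T
def at_z(n,px,z):
    o,v=ray(n,px); return o+v*((z-o[2])/v[:,2])[:,None]
def proj(n,P):
    K,d,o,M=cam(n)
    return cv2.projectPoints((np.array(P,float).reshape(-1,3)-o)@M,np.zeros(3),np.zeros(3),K,d)[0].reshape(-1,2)
def save(n,f): 
    im=read_camera(n); cv2.imwrite("pics/"+f,im[:,:,::-1]); return im
E
python3 - <<'E'
from h import *
np.set_printoptions(precision=4,suppress=True)
for n in("scene","top"):
    print(n,calibration(n)); save(n,n+"0.png")
    for t in("laser_head","cassette","collar","driver","drift"):
        for m in masks_of(n,t): print(n,t,round(m["p"],2),m["centre"],m["pixels"].sum())
a=cv2.imread("pics/scene0.png")
s=robot.get_state();print(s, robot.nose_length)
E
```

```text
scene {'mtx': array([[427.2373,   0.    , 279.9985],
       [  0.    , 427.2373, 205.5562],
       [  0.    ,   0.    ,   1.    ]]), 'dist_coeffs': array([0.0228, 0.    , 0.    , 0.    , 0.    ]), 'origin': array([ 0.0446, -0.3833,  0.7661]), 'orientation': array([-2.1879,  1.0601, -0.4478])}
scene laser_head 0.68 [300.7, 215.0] 2280
scene cassette 0.67 [175.5, 201.0] 719
scene collar 0.82 [282.8, 279.9] 1514
scene collar 0.78 [306.5, 189.8] 625
scene collar 0.54 [347.4, 247.6] 344
scene driver 0.88 [181.7, 155.9] 330
scene drift 0.57 [394.3, 308.2] 337
top {'mtx': array([[475.2989,   0.    , 282.2589],
       [  0.    , 475.2989, 198.6316],
       [  0.    ,   0.    ,   1.    ]]), 'dist_coeffs': array([0.0198, 0.    , 0.    , 0.    , 0.    ]), 'origin': array([0.3267, 0.0165, 1.4015]), 'orientation': array([-2.1224,  2.1338, -0.1859])}
top laser_head 0.58 [298.0, 179.7] 1317
top cassette 0.61 [206.0, 227.4] 550
top cassette 0.35 [293.1, 179.9] 241
top collar 0.84 [314.5, 237.9] 435
top collar 0.69 [297.8, 179.0] 260
top collar 0.5 [342.8, 185.9] 103
top driver 0.81 [167.1, 191.9] 332
top drift 0.69 [393.3, 207.9] 167
{'clock': 0.6, 'q': array([ 1.0229,  0.1584,  1.597 ,  0.    ,  1.3862, -0.2101]), 'qd': array([ 0.0002,  0.0021,  0.0001,  0.0005, -0.0025, -0.0021]), 'tau': array([  0.0005, -39.58  , -33.1546,  -0.0002,   0.0007,  -0.    ]), 'position': array([0.1906, 0.5425, 0.2423]), 'ee_rot': array([-0.528 , -3.0969,  0.0001]), 'contact_force': array([ 0.2506, -0.5214, -0.446 ]), 'torque': array([ 0.0067, -0.0521,  0.0041]), 'opening': 1.0046777082788363} 0.011
```

```bash
ls pics
```

```text
scene0.png
top0.png
```

View pics/scene0.png

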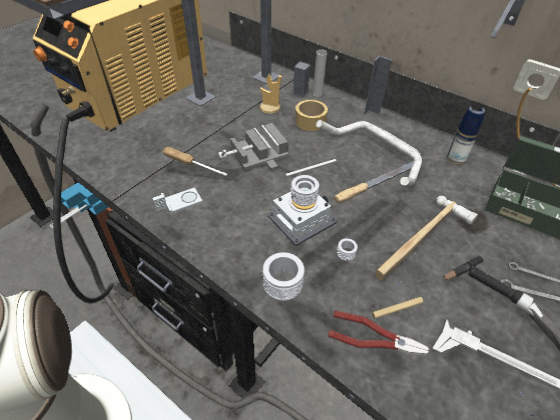

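View pics/top0.png

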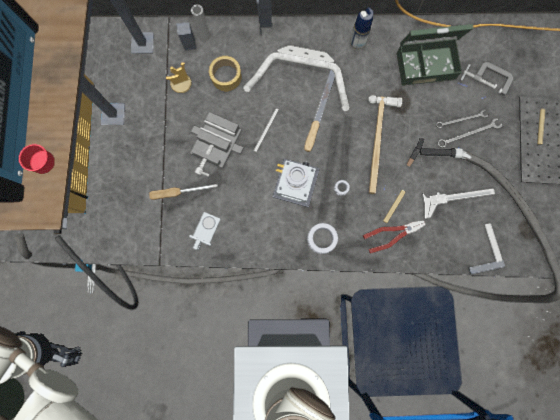

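```bash
python3 - <<'E'
import cv2,numpy as np
a=cv2.imread("pics/scene0.png");b=cv2.imread("pics/top0.png")
f=lambda im,x,y,w,h:cv2.resize(im[y:y+h,x:x+w],(400,300),interpolation=cv2.INTER_CUBIC)
o=np.vstack([np.hstack([f(a,255,165,100,75),f(a,140,170,100,75)]),np.hstack([f(b,262,148,72,54),f(b,172,202,72,54)])])
cv2.imwrite("pics/crop0.png",o)
E
```

```text
(no output)
```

View pics/crop0.png

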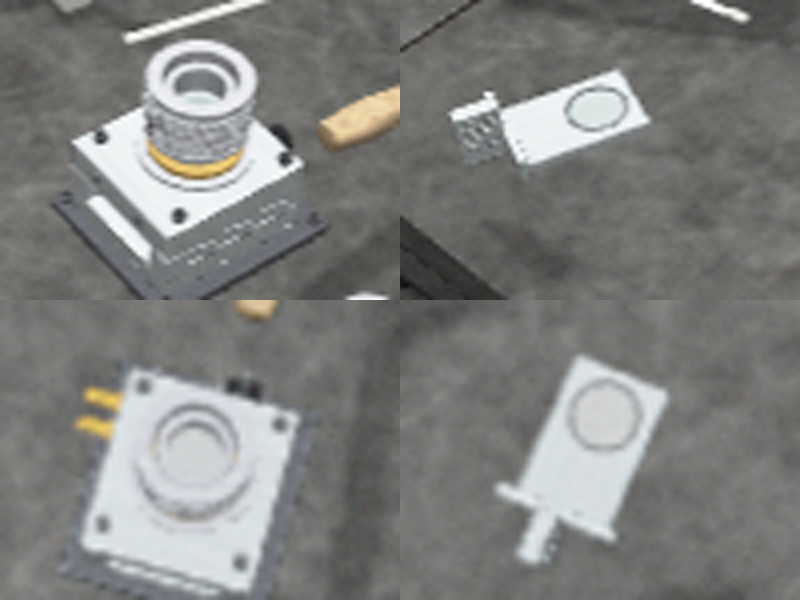

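```bash
cat > fit.py <<'E'
from h import *
from scipy.optimize import least_squares
def fit(obs,x0):
    """obs: list of (camera, pixel, local point). returns x,y,yaw, residuals px"""
    P=np.array([o[2] for o in obs],float)
    def f(p):
        W=P@R.from_rotvec([0,0,p[2]]).as_matrix().T+[p[0],p[1],0]
        r=np.zeros((len(obs),2))
        for n in("scene","top"):
            i=[k for k,o in enumerate(obs) if o[0]==n]
            if i: r[i]=proj(n,W[i])-np.array([obs[k][1] for k in i])
        return r.ravel()
    s=least_squares(f,x0,loss="soft_l1"); return s.x,f(s.x).reshape(-1,2)
E
python3 - <<'E'
from fit import *
np.set_printoptions(precision=4,suppress=True)
T=lambda u,v:(262+(u+.5)*.18-.5,148+(v+.5)*.18-.5)
T2=lambda u,v:(172+(u-400+.5)*.18-.5,202+(v-300+.5)*.18-.5)
Tt=lambda u,v:T(u,v-300)
S=lambda u,v:(255+(u+.5)/4-.5,165+(v+.5)/4-.5)
S2=lambda u,v:(140+(u-400+.5)/4-.5,170+(v+.5)/4-.5)
hx=.049;z=.062
# housing -x face at -54 -> x from -54 to 44
for lo,hi in((-.054,.044),(-.049,.049)):
  ht=[("top",Tt(130,372),(hi,.045,z)),("top",Tt(303,412),(hi,-.045,z)),("top",Tt(248,590),(lo,-.045,z)),("top",Tt(82,545),(lo,.045,z))]
  hs=[("scene",S(72,140),(lo,.045,z)),("scene",S(162,237),(lo,-.045,z)),("scene",S(300,163),(hi,-.045,z))]
  for o in(ht,hs,ht+hs):
    x,r=fit(o,[.4,0,-.2]); print("head",x,abs(r).max().round(2))
ct=[("top",T2(578,355),(.039,.026,.008)),("top",T2(668,395),(.039,-.026,.008)),("top",T2(497,488),(-.042,.033,.019)),("top",T2(615,538),(-.042,-.033,.019))]
cs=[("scene",S2(620,70),(.039,.026,.008)),("scene",S2(650,120),(.039,-.026,.008))]
for o in(ct,cs+ct[:0],ct+cs):
    x,r=fit(o,[.35,.2,-.4]); print("cas",x,abs(r).max().round(2)); print(r.round(1).tolist())
E
```

```text
head [ 0.6252 -0.0221 -0.2741] 0.81
head [ 0.6228 -0.0174 -0.2965] 0.57
head [ 0.624  -0.0196 -0.2884] 1.59
head [ 0.6204 -0.0207 -0.2741] 0.81
head [ 0.618  -0.016  -0.2965] 0.57
head [ 0.6192 -0.0182 -0.2884] 1.59
cas [ 0.4911  0.2433 -0.4067] 0.34
[[0.1, 0.2], [-0.1, -0.2], [0.3, 0.1], [-0.3, -0.1]]
cas [ 0.4908  0.246  -0.4075] 0.27
[[-0.1, -0.3], [0.1, 0.3]]
cas [ 0.4908  0.244  -0.3989] 0.67
[[-0.3, 0.3], [-0.4, -0.2], [0.1, 0.3], [-0.5, 0.0], [0.3, 0.0], [0.7, 0.5]]
```

```bash
cat >> h.py <<'E'
def to(x,y,z,yaw,ref=None):
    """shift/turn in tool axes to place TCP at xyz with tool y along cassette/head y (yaw)"""
    s=robot.get_state(); A=R.from_rotvec(s["ee_rot"]).as_matrix()
    d=A.T@(np.array([x,y,z])-s["position"])
    cur=np.arctan2(A[1,1],A[0,1]); t=-((yaw+np.pi/2-cur+np.pi/2)%np.pi-np.pi/2)
    print("shift",d.round(4),"turn",round(t,4),"pos",np.round(s["position"],4),"q6",round(s["q"][5],2),"t",s["clock"])
E
python3 - <<'E'
from h import *
x,y,w=.491,.244,-.405
g=np.array([x,y])-.061*np.array([np.cos(w),np.sin(w)]);print(g)
to(*g,.09,w);to(*g,.022,w)
E
```

```text
[0.43493475 0.26803514]
shift [-0.3215 -0.1779  0.1523] turn 0.0672 pos [0.1906 0.5425 0.2423] q6 -0.21 t 0.6
shift [-0.3215 -0.1779  0.2203] turn 0.0672 pos [0.1906 0.5425 0.2423] q6 -0.21 t 0.6
```

>>> move_arm([
  [1,-0.032,-0.018,0.012,0],
  [1,-0.064,-0.036,0.024,0],
  [1,-0.096,-0.054,0.036,0],
  [1,-0.128,-0.072,0.048,0],
  [1,-0.16,-0.089,0.06,0],
], squeeze=40)

```text
clock: 1.02
position: [0.3128, 0.4041, 0.182]
ee_rot: [0.527, 3.097, 0.001]
contact_force: [0.4, -0.4, -0.0]
opening: 1.001
```

>>> move_arm([
  [1,-0.032,-0.018,0.018,0],
  [1,-0.064,-0.036,0.036,0],
  [1,-0.096,-0.054,0.054,0],
  [1,-0.128,-0.072,0.072,0.03],
  [1,-0.1615,-0.089,0.092,0.067],
])

```text
clock: 1.43
position: [0.4355, 0.2671, 0.0904]
ee_rot: [0.634, 3.076, 0.001]
contact_force: [0.6, 0.5, -0.0]
opening: 1.002
```

```bash
python3 - <<'E'
from h import *
x,y,w=.491,.244,-.405
g=np.array([x,y])-.061*np.array([np.cos(w),np.sin(w)])
to(*g,.022,w)
a=save("scene","s1.png");b=save("top","t1.png");to(*g,.022,w)
f=lambda im,x,y,w,h:cv2.resize(im[y:y+h,x:x+w,::-1],(400,300),interpolation=cv2.INTER_CUBIC)
cv2.imwrite("pics/c1.png",np.hstack([f(a,120,130,120,90),f(b,172,192,72,54)]))
E
```

```text
shift [0.001  0.0006 0.0684] turn -0.0012 pos [0.4355 0.2671 0.0904] q6 -0.85 t 1.4333
shift [0.002  0.0032 0.066 ] turn -0.0062 pos [0.4357 0.2644 0.0881] q6 -0.85 t 1.5333
```

View pics/c1.png

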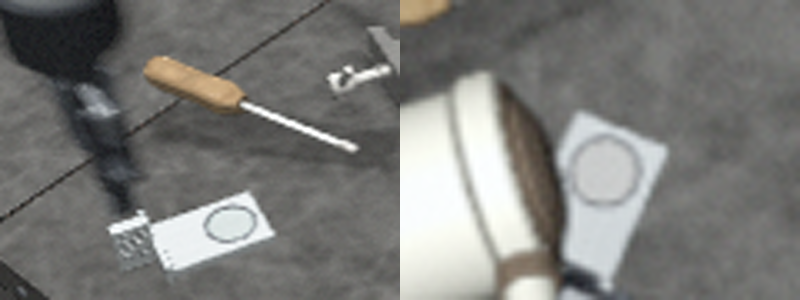

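>>> move_arm([
  [1,0,0,0.02,0],
  [1,0,0,0.045,0],
  [1,0,0,0.068,0],
  [1,0,0,0.068,0],
])

```text
clock: 1.87
position: [0.4307, 0.2677, 0.0188]
ee_rot: [-0.63, -3.07, 0.006]
contact_force: [-0.2, 0.7, -0.8]
opening: 1.0
```

```bash
python3 - <<'E'
from h import *
to(.435,.268,.022,-.405)
b=save("top","t2.png");a=save("scene","s2.png")
f=lambda im,x,y,w,h:cv2.resize(im[y:y+h,x:x+w,::-1],(600,450),interpolation=cv2.INTER_CUBIC)
cv2.imwrite("pics/c2.png",f(a,140,170,80,60))
E
```

```text
shift [-0.0038  0.002  -0.0032] turn 0.0005 pos [0.4307 0.2677 0.0188] q6 -0.85 t 1.8667
```

View pics/c2.png

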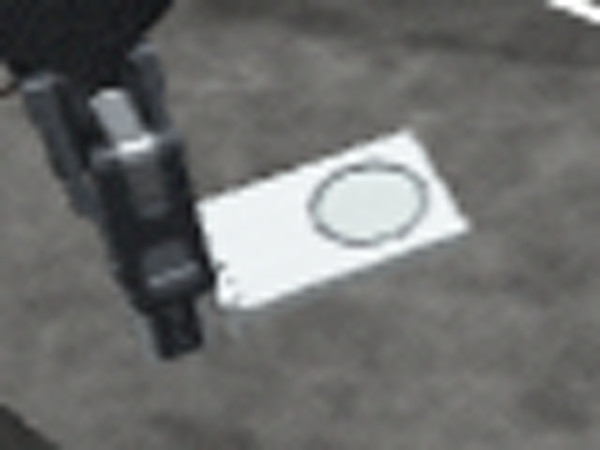

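>>> move_arm([
  [0.3,0,0,0,0],
  [-0.3,0,0,0,0],
  [-1,0,0,0,0],
  [-1,0,0,0,0],
  [-1,0,0,0,0],
])

```text
clock: 2.38
position: [0.4348, 0.2688, 0.0234]
ee_rot: [0.631, 3.076, 0.001]
contact_force: [-0.3, 0.4, -0.1]
opening: 0.297
```

>>> move_arm([
  [-1,0,0,0,0],
  [-1,0,0,0,0],
  [-1,0,0,0,0],
])

```text
clock: 2.63
position: [0.4346, 0.2686, 0.0231]
ee_rot: [0.632, 3.077, 0.0]
contact_force: [-1.4, -1.0, 3.6]
opening: 0.107
```

>>> move_arm([
  [-1,0,0,-0.02,0],
  [-1,0,0,-0.04,0],
  [-1,0,0,-0.06,0],
  [-1,0,0,-0.06,0],
  [-1,0,0,-0.06,0],
])

```text
clock: 3.05
position: [0.4351, 0.2688, 0.0834]
ee_rot: [0.631, 3.076, 0.002]
contact_force: [-0.0, 0.3, -0.8]
opening: 0.105
```

```bash
python3 - <<'E'
from h import *
to(.435,.268,.082,-.405); print(robot.get_state()["contact_force"])
w=-.285;h=np.array([.624,-.0195])
c,s=np.cos(w),np.sin(w)
for d in(.05,):
    p=h+np.array([c,s])*(-.015-.061-.080-d) # tip of slab d before mouth approx
    to(*p,.052+.01,w)
for m in masks_of("scene","driver")[:1]: print(at_z("scene",[m["centre"]],.012))
E
```

```text
shift [-0.0002 -0.0008  0.0014] turn 0.0002 pos [0.4351 0.2688 0.0834] q6 -0.85 t 3.05
[-0.01634725  0.25445333 -0.82491829]
shift [-0.0826 -0.2152  0.0212] turn -0.1198 pos [0.4351 0.2688 0.0834] q6 -0.85 t 3.05
[[0.595803   0.36787586 0.012     ]]
```

>>> move_arm([
  [-1,-0.013,-0.036,0,-0.03],
  [-1,-0.027,-0.072,0.005,-0.06],
  [-1,-0.041,-0.108,0.01,-0.09],
  [-1,-0.055,-0.144,0.015,-0.12],
  [-1,-0.069,-0.18,0.02,-0.12],
])

```text
clock: 3.52
position: [0.425, 0.0746, 0.0609]
ee_rot: [-0.442, -3.107, 0.0]
contact_force: [0.0, -0.1, -0.5]
opening: 0.107
```

```bash
python3 - <<'E'
from h import *
w=-.285;h=np.array([.624,-.0195])
p=h+np.array([np.cos(w),np.sin(w)])*(-.206)
to(*p,.0519,w)
E
```

```text
shift [-0.0113 -0.0344  0.009 ] turn 0.0022 pos [0.425  0.0746 0.0609] q6 -1.4 t 3.5167
```

>>> move_arm([
  [-1,-0.006,-0.018,0.005,0.002],
  [-1,-0.011,-0.0345,0.009,0.002],
  [-1,-0.011,-0.0345,0.009,0.002],
  [-1,-0.011,-0.0345,0.009,0.002],
])

```text
clock: 3.85
position: [0.4265, 0.0396, 0.0523]
ee_rot: [-0.452, -3.106, -0.001]
contact_force: [-0.5, 0.2, -0.9]
opening: 0.109
```

```bash
python3 - <<'E'
from h import *
w=-.285;h=np.array([.624,-.0195])
p=h+np.array([np.cos(w),np.sin(w)])*(-.206)
to(*p,.0519,w)
a=save("scene","s3.png");b=save("top","t3.png")
f=lambda im,x,y,w,h:cv2.resize(im[y:y+h,x:x+w,::-1],(w*6,h*6),interpolation=cv2.INTER_CUBIC)
A=f(a,210,155,130,100);B=f(b,250,155,90,100)
print(A.shape,B.shape)
cv2.imwrite("pics/c3a.png",A);cv2.imwrite("pics/c3b.png",B)
E
```

```text
shift [-0.0002 -0.0012  0.0004] turn -0.004 pos [0.4265 0.0396 0.0523] q6 -1.47 t 3.85
(600, 780, 3) (600, 540, 3)
```

View pics/c3a.png

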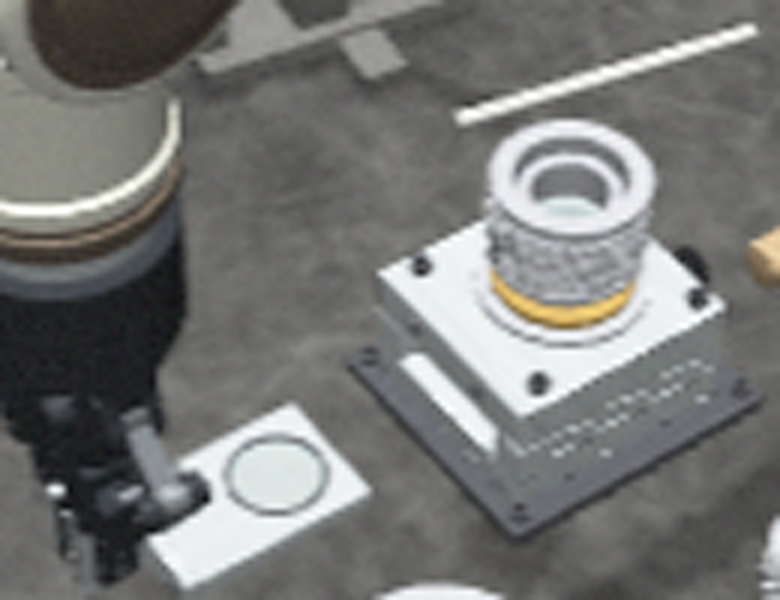

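View pics/c3b.png

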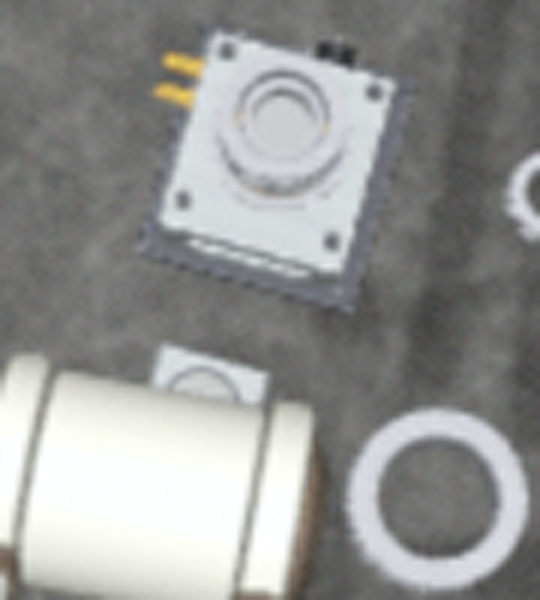

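```bash
python3 - <<'E'
from fit import *
np.set_printoptions(precision=4,suppress=True)
S=lambda u,v:(210+(u+.5)/6-.5,155+(v+.5)/6-.5)
T=lambda u,v:(250+(u+.5)/6-.5,155+(v+.5)/6-.5)
z=.062;lo,hi=-.054,.044
ht=[("top",T(215,29),(hi,.045,z)),("top",T(400,80),(hi,-.045,z)),("top",T(345,275),(lo,-.045,z)),("top",T(162,230),(lo,.045,z))]
hs=[("scene",S(378,273),(lo,.045,z)),("scene",S(517,416),(lo,-.045,z)),("scene",S(724,303),(hi,-.045,z))]
hm=[("scene",S(403,357),(lo,.030,.025)),("scene",S(497,452),(lo,-.030,.025))]
for o in(ht,hs,hs+hm,ht+hs+hm):
    x,r=fit(o,[.62,0,-.28]); print("head",x,r.round(1).tolist())
zt=.037
cs=[("scene",S(293,403),(.039,.026,zt)),("scene",S(372,490),(.039,-.026,zt))]
ct=[("top",T(158,345),(.039,.026,zt)),("top",T(270,375),(.039,-.026,zt))]
for o in(ct,cs,ct+cs):
    x,r=fit(o,[.49,.02,-.28]); print("cas",x,r.round(1).tolist())
# collar axis
print(at_z("scene",[S(572,179)],.12),at_z("top",[T(286,122)],.12))
s=robot.get_state();print(s["position"],s["ee_rot"])
A=R.from_rotvec(s["ee_rot"]).as_matrix();print("tool yaw",np.arctan2(A[1,1],A[0,1])-np.pi/2)
E
```

```text
head [ 0.6244 -0.0233 -0.2688] [[0.2, 0.8], [-0.6, 0.1], [0.1, -0.2], [0.2, -0.7]]
head [ 0.6231 -0.018  -0.2814] [[-0.3, -0.3], [0.4, 0.1], [-0.1, 0.2]]
head [ 0.6243 -0.0182 -0.281 ] [[0.1, -0.5], [0.8, -0.2], [0.3, -0.0], [-0.5, 0.2], [-0.7, 0.4]]
head [ 0.6242 -0.02   -0.2833] [[-0.6, 0.7], [-1.5, 0.5], [-1.4, 0.1], [-1.1, -0.9], [0.7, -0.2], [1.3, 0.2], [1.0, 0.4], [0.1, 0.6], [-0.2, 0.8]]
cas [ 0.4854  0.021  -0.2724] [[0.7, 0.2], [-0.7, -0.2]]
cas [ 0.4841  0.0224 -0.2834] [[-0.0, -0.0], [0.0, 0.0]]
cas [ 0.4846  0.022  -0.2789] [[0.4, 0.4], [-1.0, 0.2], [0.2, -0.1], [0.3, -0.1]]
[[ 0.621 -0.021  0.12 ]] [[ 0.6215 -0.023   0.12  ]]
[0.4271 0.0405 0.0531] [-0.4482 -3.1078 -0.0006]
tool yaw -0.2864576392396758
```

>>> move_arm([
  [-1,-0.015,-0.001,0.0015,0],
  [-1,-0.03,-0.0015,0.0015,0],
  [-1,-0.042,-0.0015,0.0015,0],
  [-1,-0.042,-0.0015,0.0015,0],
  [-1,-0.042,-0.0015,0.0015,0],
])

```text
clock: 4.37
position: [0.4675, 0.0274, 0.0521]
ee_rot: [-0.447, -3.109, -0.0]
contact_force: [-0.1, -0.9, -0.6]
opening: 0.114
```

>>> move_arm([
  [-1,0,0,0,0],
  [-1,0,0,0,0],
])

```text
clock: 4.53
position: [0.4666, 0.0272, 0.0519]
ee_rot: [-0.447, -3.108, -0.0]
contact_force: [0.4, 0.8, 0.5]
opening: 0.113
```

```bash
python3 - <<'E'
from h import *
w=-.283;h=np.array([.6242,-.02])
to(*(h+np.array([np.cos(w),np.sin(w)])*(-.164)),.052,w)
a=save("scene","s4.png");b=save("top","t4.png")
f=lambda im,x,y,w,h,k:cv2.resize(im[y:y+h,x:x+w,::-1],(w*k,h*k),interpolation=cv2.INTER_CUBIC)
A=f(a,240,195,60,60,10);B=f(b,265,185,25,60,8)
B=f(b,262,190,20,60,10)
cv2.imwrite("pics/c4.png",np.hstack([A,f(b,265,192,50,30,10)[:, :200]]) if 0 else A)
cv2.imwrite("pics/c4.png",np.hstack([f(a,235,190,50,60,10),f(b,265,180,30,60,10)]))
E
```

```text
shift [-0.0005 -0.0013 -0.0001] turn -0.0029 pos [0.4666 0.0272 0.0519] q6 -1.49 t 4.5333
```

View pics/c4.png

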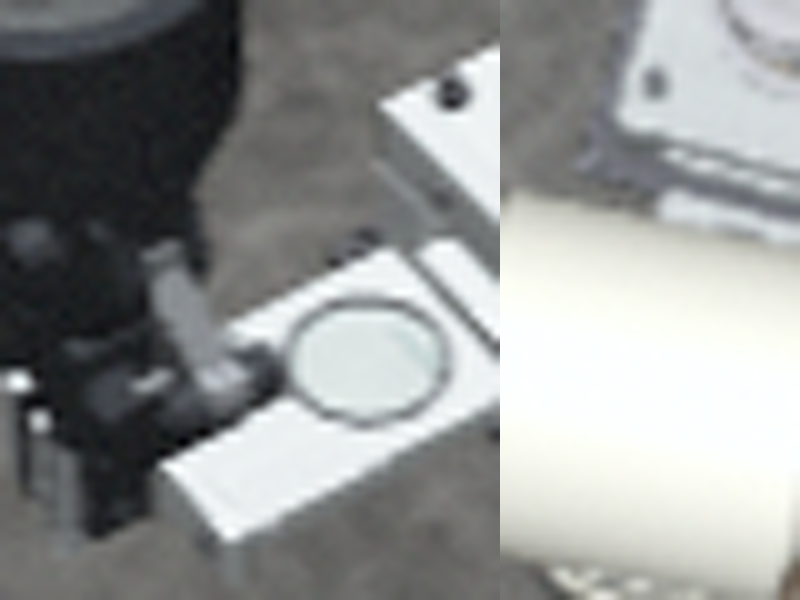

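```bash
python3 - <<'E'
from fit import *
np.set_printoptions(precision=4,suppress=True)
S=lambda u,v:(235+(u+.5)/10-.5,190+(v+.5)/10-.5)
T=lambda u,v:(265+(u-500+.5)/10-.5,180+(v+.5)/10-.5)
# world y along head-lateral at known x_h not required: intersect each pixel with its height plane, express in frame yaw w
for w in(-.275,-.285):
    c,s=np.cos(w),np.sin(w)
    lat=lambda P:(-s*P[:,0]+c*P[:,1]).round(4); lon=lambda P:(c*P[:,0]+s*P[:,1]).round(4)
    for n,f,tip,m1,m2 in(("scene",S,(400,248),(418,257),(455,238)),("top",T,(655,193),(664,152),None)):
        t=at_z(n,[f(*tip)],.0375); a=at_z(n,[f(*m1)],.025)
        print(w,n,"axis lat by slab",lat(t)-.026,"by mouth",lat(a)-.030,"lon",lon(t)-.039,lon(a)+.054)
        if m2: b=at_z(n,[f(*m2)],.028); print("   inner",lat(b)-.027,lon(b)+.046)
E
```

```text
-0.275 scene axis lat by slab [0.1494] by mouth [0.1498] lon [0.5028] [0.6044]
   inner [0.1505] [0.6053]
-0.275 top axis lat by slab [0.153] by mouth [0.1504] lon [0.502] [0.6097]
-0.285 scene axis lat by slab [0.1548] by mouth [0.1553] lon [0.5011] [0.6025]
   inner [0.156] [0.6035]
-0.285 top axis lat by slab [0.1584] by mouth [0.1559] lon [0.5002] [0.6078]
```

>>> move_arm([
  [-1,-0.005,-0.0007,0,0],
  [-1,-0.01,-0.0007,0,0],
  [-1,-0.014,-0.0007,0,0],
  [-1,-0.018,-0.0007,0,0],
  [-1,-0.022,-0.0007,0,0],
])

```text
clock: 5.05
position: [0.4891, 0.0193, 0.0523]
ee_rot: [0.449, 3.109, 0.0]
contact_force: [-0.3, -0.1, -0.6]
opening: 0.107
```

>>> move_arm([
  [-1,0,0,0,0],
  [-1,0,0,0,0],
])

```text
clock: 5.22
position: [0.4887, 0.0194, 0.0522]
ee_rot: [-0.449, -3.109, -0.0]
contact_force: [0.2, -0.1, -0.4]
opening: 0.11
```

```bash
python3 - <<'E'
from h import *
w=-.283;h=np.array([.6242,-.02])
to(*(h+np.array([np.cos(w),np.sin(w)])*(-.142)),.052,w)
s=robot.get_state();print(s["contact_force"],s["torque"])
A=R.from_rotvec(s["ee_rot"]).as_matrix();print("tool F",A.T@s["contact_force"])
E
```

```text
shift [ 0.0009 -0.      0.0002] turn -0.0039 pos [0.4887 0.0194 0.0522] q6 -1.49 t 5.2167
[ 0.19792117 -0.14318946 -0.3541202 ] [-0.00963092 -0.00421017 -0.04611622]
tool F [-0.23039779 -0.08131966  0.35409193]
```

>>> move_arm([
  [-1,-0.004,0,0,0],
  [-1,-0.008,0,0,0],
  [-1,-0.012,0,0,0],
  [-1,-0.016,0,0,0],
  [-1,-0.02,0,0,0],
])

```text
clock: 5.63
position: [0.5082, 0.0137, 0.0523]
ee_rot: [0.449, 3.109, -0.0]
contact_force: [-0.0, -0.2, -1.2]
opening: 0.108
```

```bash
python3 - <<'E'
from h import *
s=robot.get_state()
A=R.from_rotvec(s["ee_rot"]).as_matrix();print("tool F",A.T@s["contact_force"],s["torque"],s["position"])
a=save("scene","s5.png");b=save("top","t5.png")
f=lambda im,x,y,w,h,k:cv2.resize(im[y:y+h,x:x+w,::-1],(w*k,h*k),interpolation=cv2.INTER_CUBIC)
cv2.imwrite("pics/c5.png",f(a,245,175,90,70,8))
E
```

```text
tool F [-0.01656264 -0.2144264   1.17645988] [-0.03803654 -0.0252888   0.00692266] [0.5082045  0.0137095  0.05226017]
```

View pics/c5.png

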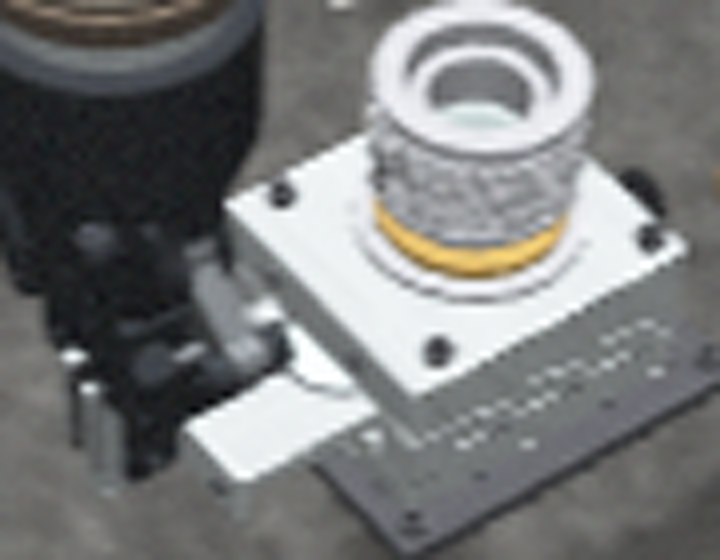

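>>> move_arm([
  [-1,-0.007,0,0,0],
  [-1,-0.014,0,0,0],
  [-1,-0.021,0,0,0],
  [-1,-0.028,0,0,0],
  [-1,-0.034,0,0,0],
])

```text
clock: 6.15
position: [0.5413, 0.0039, 0.0523]
ee_rot: [0.449, 3.109, -0.0]
contact_force: [0.3, 0.9, -1.4]
opening: 0.109
```

>>> move_arm([
  [-1,-0.002,0,0,0],
  [-1,-0.004,0,0,0],
  [-1,-0.005,0,0,0],
  [-1,-0.005,0,0,0],
])

```text
clock: 6.48
position: [0.5451, 0.0028, 0.0522]
ee_rot: [-0.449, -3.109, -0.0]
contact_force: [0.4, -0.7, 0.0]
opening: 0.115
```

```bash
cat >> h.py <<'E'
def st():
    s=robot.get_state();A=R.from_rotvec(s["ee_rot"]).as_matrix();p=s["position"];w=-.283
    print("tool F",(A.T@s["contact_force"]).round(2),"T",s["torque"].round(2),"pos",p.round(4),"lon",round(np.cos(w)*p[0]+np.sin(w)*p[1],4),"lat",round(-np.sin(w)*p[0]+np.cos(w)*p[1],4),"t",round(s["clock"],2),"op",round(s["opening"],3))
E
python3 -c "
from h import *
st()"
```

```text
tool F [-0.55 -0.53 -0.02] T [0.05 0.07 0.03] pos [0.5451 0.0028 0.0522] lon 0.5226 lat 0.1549 t 6.48 op 0.115
```

>>> move_arm([
  [-1,-0.0015,0,0,0],
  [-1,-0.003,0,0,0],
  [-1,-0.004,0,0,0],
  [-1,-0.004,0,0,0],
])

```text
clock: 6.82
position: [0.5491, 0.0016, 0.0523]
ee_rot: [0.449, 3.109, -0.0]
contact_force: [-0.2, -0.4, -0.5]
opening: 0.108
```

>>> move_arm([
  [-1,-0.001,0,0,0],
  [-1,-0.002,0,0,0],
  [-1,-0.003,0,0,0],
  [-1,-0.003,0,0,0],
])

```text
clock: 7.15
position: [0.5516, 0.0009, 0.0521]
ee_rot: [-0.449, -3.108, -0.0]
contact_force: [-1.8, 0.1, 0.1]
opening: 0.106
```

```bash
python3 -c "
from h import *
st()"
```

```text
tool F [ 1.76 -0.43 -0.05] T [0.08 0.19 0.05] pos [0.5516 0.0009 0.0521] lon 0.5294 lat 0.1549 t 7.15 op 0.106
```

>>> move_arm([
  [-1,-0.001,0,0,0],
  [-1,-0.002,0,0,0],
  [-1,-0.002,0,0,0],
])

```text
clock: 7.4
position: [0.5516, 0.001, 0.0515]
ee_rot: [-0.448, -3.104, -0.001]
contact_force: [-8.1, 1.3, 4.0]
opening: 0.107
```

```bash
python3 -c "
from h import *
st()"
```

```text
tool F [ 8.16 -1.   -3.95] T [ 0.25  1.08 -0.02] pos [0.5516 0.001  0.0515] lon 0.5294 lat 0.155 t 7.4 op 0.107
```

>>> move_arm([
  [-1,0.001,0,0,0],
  [-0.6,0.001,0,0,0],
  [-0.2,0.001,0,0,0],
  [0,0.001,0,0,0],
  [0,0.001,0,0,0],
])

```text
clock: 7.82
position: [0.5534, 0.0004, 0.0526]
ee_rot: [0.449, 3.108, -0.0]
contact_force: [-0.1, -1.1, 0.5]
opening: 0.498
```

>>> move_arm([
  [0,0.01,0,0,0],
  [0,0.02,0,0,0],
  [0,0.035,0,0,0],
  [0,0.05,0,0,0],
  [0,0.05,0,0,0],
])

```text
clock: 8.23
position: [0.5025, 0.0155, 0.0516]
ee_rot: [-0.448, -3.107, -0.0]
contact_force: [0.1, 0.5, 0.1]
opening: 0.5
```

```bash
python3 - <<'E'
from h import *
st()
a=save("scene","s6.png");b=save("top","t6.png")
f=lambda im,x,y,w,h,k:cv2.resize(im[y:y+h,x:x+w,::-1],(w*k,h*k),interpolation=cv2.INTER_CUBIC)
cv2.imwrite("pics/c6.png",np.hstack([f(a,250,175,80,70,6),f(b,268,155,50,70,6)]))
E
```

```text
tool F [-0.    0.52 -0.11] T [ 0.03  0.03 -0.02] pos [0.5025 0.0155 0.0516] lon 0.4782 lat 0.1552 t 8.23 op 0.5
```

View pics/c6.png

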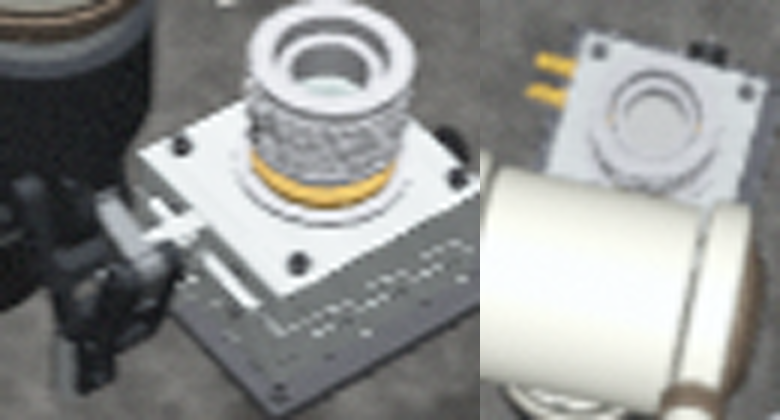

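>>> move_arm([
  [-1,0,0,0,0],
  [-1,0,0,0,0],
  [-1,0,0,0,0],
  [-1,-0.012,0,0,0],
  [-1,-0.024,0,0,0],
])

```text
clock: 8.75
position: [0.5281, 0.0079, 0.0521]
ee_rot: [-0.449, -3.109, -0.0]
contact_force: [0.1, 0.1, 0.3]
opening: -0.002
```

>>> move_arm([
  [-1,-0.002,0,0,0],
  [-1,-0.004,0,0,0],
  [-1,-0.006,0,0,0],
  [-1,-0.008,0,0,0],
  [-1,-0.008,0,0,0],
])

```text
clock: 9.17
position: [0.5321, 0.0068, 0.0512]
ee_rot: [-0.447, -3.101, -0.001]
contact_force: [-10.2, 2.0, 7.2]
opening: -0.0
```

```bash
python3 -c "
from h import *
st()"
```

```text
tool F [10.42 -1.01 -7.11] T [ 0.25  1.36 -0.01] pos [0.5321 0.0068 0.0512] lon 0.509 lat 0.1551 t 9.17 op -0.0
```

>>> move_arm([
  [-1,0.01,0,0,0],
  [-1,0.02,0,-0.01,0],
  [1,0.025,0,-0.045,0],
  [1,0.025,0,-0.08,0],
  [1,0.025,0,-0.115,0],
])

```text
clock: 9.58
position: [0.5102, 0.0132, 0.1678]
ee_rot: [-0.448, -3.107, -0.0]
contact_force: [1.6, -0.9, 0.5]
opening: 0.417
```

```bash
python3 - <<'E'
from h import *
st();to(.6240,-.0205,.165,-.283)
a=save("scene","s7.png");b=save("top","t7.png")
for n in("scene","top"):
    for m in masks_of(n,"collar"): print(n,round(m["p"],2),m["centre"],at_z(n,[m["centre"]],.1))
f=lambda im,x,y,w,h,k:cv2.resize(im[y:y+h,x:x+w,::-1],(w*k,h*k),interpolation=cv2.INTER_CUBIC)
cv2.imwrite("pics/c7.png",np.hstack([f(a,250,165,80,70,6),f(b,268,145,50,70,6)]))
E
```

```text
tool F [-1.83 -0.4  -0.53] T [ 0.04 -0.02 -0.02] pos [0.5102 0.0132 0.1678] lon 0.4862 lat 0.1551 t 9.58 op 0.417
shift [-1.187e-01 -1.000e-04  2.600e-03] turn -0.0036 pos [0.5102 0.0132 0.1678] q6 -1.5 t 9.5833
scene 0.69 [281.9, 271.4] [[ 0.41946003 -0.11342083  0.1       ]]
scene 0.61 [349.0, 247.7] [[ 0.54659315 -0.18244092  0.1       ]]
top 0.71 [320.4, 246.9] [[ 0.42431187 -0.0846817   0.1       ]]
top 0.45 [345.9, 184.3] [[ 0.59845013 -0.15926653  0.1       ]]
```

>>> move_arm([
  [1,-0.03,0,0,0],
  [1,-0.06,0,0,0],
  [1,-0.09,0,0,0],
  [1,-0.119,0,0,0],
  [1,-0.119,0,0,0],
])

```text
clock: 10.2
position: [0.6278, -0.0224, 0.1639]
ee_rot: [-0.451, -3.107, 0.0]
contact_force: [0.0, -0.7, 0.2]
opening: 0.999
```

>>> move_arm([
  [1,0,0,0,0],
  [1,0,0,0,0],
])

```text
clock: 10.37
position: [0.6242, -0.0205, 0.1651]
ee_rot: [-0.448, -3.105, -0.001]
contact_force: [0.1, -0.1, 0.0]
opening: 1.001
```

```bash
python3 - <<'E'
from h import *
st();to(.6240,-.0205,.095,-.283)
a=save("scene","s8.png");b=save("top","t8.png")
f=lambda im,x,y,w,h,k:cv2.resize(im[y:y+h,x:x+w,::-1],(w*k,h*k),interpolation=cv2.INTER_CUBIC)
cv2.imwrite("pics/c8.png",f(a,240,140,110,100,6))
E
```

```text
tool F [-0.16 -0.06 -0.02] T [ 0.01  0.01 -0.02] pos [ 0.6242 -0.0205  0.1651] lon 0.6051 lat 0.1546 t 10.37 op 1.001
shift [-0.0001 -0.      0.0701] turn -0.0037 pos [ 0.6242 -0.0205  0.1651] q6 -1.51 t 10.3667
```

View pics/c8.png

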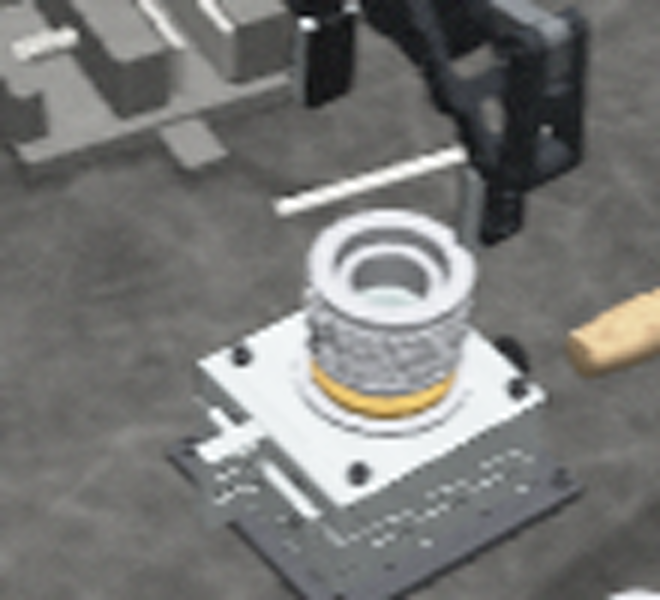

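>>> move_arm([
  [1,0,0,0.02,0],
  [1,0,0,0.04,0],
  [1,0,0,0.055,0],
  [1,0,0,0.07,0],
  [1,0,0,0.07,0],
])

```text
clock: 10.88
position: [0.6223, -0.02, 0.0936]
ee_rot: [-0.448, -3.103, -0.001]
contact_force: [-0.8, 0.9, 0.0]
opening: 1.002
```

>>> move_arm([
  [0.6,0,0,0,0],
  [0.4,0,0,0,0],
  [0,0,0,0,0],
  [-0.5,0,0,0,0],
  [-0.5,0,0,0,0],
], squeeze=30)

```text
clock: 11.3
position: [0.6267, -0.0211, 0.0988]
ee_rot: [0.449, 3.106, -0.0]
contact_force: [0.0, -0.0, 3.6]
opening: 0.69
```

```bash
python3 -c "
from h import *
st()"
```

```text
tool F [-0.02 -0.01 -3.59] T [ 0.05 -0.06 -0.02] pos [ 0.6267 -0.0211  0.0988] lon 0.6077 lat 0.1547 t 11.3 op 0.69
```

>>> move_arm([
  [-0.5,0,0,0,0],
  [-0.5,0,0,0,0],
  [-0.5,0,0,0,0],
], squeeze=30)

```text
clock: 11.55
position: [0.6268, -0.0211, 0.0987]
ee_rot: [0.449, 3.107, -0.0]
contact_force: [-0.1, -0.0, 5.4]
opening: 0.689
```

```bash
python3 -c "
from h import *
st();to(.6240,-.0205,.095,-.283)"
```

```text
tool F [ 0.08 -0.06 -5.39] T [ 0.03 -0.03 -0.03] pos [ 0.6268 -0.0211  0.0987] lon 0.6077 lat 0.1547 t 11.55 op 0.689
shift [ 0.0028 -0.0002  0.0036] turn -0.0039 pos [ 0.6268 -0.0211  0.0987] q6 -1.51 t 11.55
```

>>> move_arm([
  [-0.5,0.002,0,0.002,0.05],
  [-0.5,0.002,0,0.003,0.1],
  [-0.5,0.002,0,0.003,0.15],
  [-0.5,0.002,0,0.003,0.2],
  [-0.5,0.002,0,0.003,0.25],
], squeeze=35)

```text
clock: 11.97
position: [0.6266, -0.0205, 0.0978]
ee_rot: [0.835, 3.021, 0.002]
contact_force: [-0.5, -0.6, 0.4]
opening: 0.689
```

```bash
python3 -c "
from h import *
st();to(.6240,-.0205,.095,-.283)"
```

```text
tool F [ 0.1  -0.74 -0.38] T [-0.02  0.03  0.03] pos [ 0.6266 -0.0205  0.0978] lon 0.6074 lat 0.1553 t 11.97 op 0.689
shift [ 0.0023 -0.0014  0.0027] turn -0.2561 pos [ 0.6266 -0.0205  0.0978] q6 -1.26 t 11.9667
```

>>> move_arm([
  [-0.5,0,0,0,0],
  [-0.5,0,0,0,0],
  [-0.5,0,0,0,0],
])

```text
clock: 12.22
position: [0.625, -0.0208, 0.0978]
ee_rot: [0.832, 3.027, -0.001]
contact_force: [-7.3, -0.6, 18.7]
opening: 0.689
```

>>> move_arm([
  [-0.5,0,0,0.002,0.05],
  [-0.5,0,0,0.004,0.1],
  [-0.5,0,0,0.004,0.15],
  [-0.5,0,0,0.004,0.2],
  [-0.5,0,0,0.004,0.25],
])

```text
clock: 12.63
position: [0.6244, -0.0206, 0.0905]
ee_rot: [1.207, 2.899, 0.0]
contact_force: [1.9, -0.9, 1.0]
opening: 0.694
```

```bash
python3 -c "
from h import *
st();to(.6240,-.0205,.095,-.283)"
```

```text
tool F [-1.97  0.74 -1.04] T [-0.11 -0.34 -0.  ] pos [ 0.6244 -0.0206  0.0905] lon 0.6053 lat 0.1546 t 12.63 op 0.694
shift [ 0.0004 -0.0002 -0.0045] turn -0.5063 pos [ 0.6244 -0.0206  0.0905] q6 -1.01 t 12.6333
```

>>> move_arm([
  [-0.5,0,0,0.001,0],
  [-0.5,0,0,0.002,0],
  [-0.5,0,0,0.004,0],
  [-0.5,0,0,0.004,0],
  [-0.5,0,0,0.004,0],
])

```text
clock: 13.05
position: [0.6244, -0.0206, 0.087]
ee_rot: [1.202, 2.901, -0.0]
contact_force: [0.6, 0.3, 5.5]
opening: 0.692
```

```bash
python3 - <<'E'
from h import *
st();to(.6240,-.0205,.0838,-.283)
a=save("scene","s9.png");b=save("top","t9.png")
f=lambda im,x,y,w,h,k:cv2.resize(im[y:y+h,x:x+w,::-1],(w*k,h*k),interpolation=cv2.INTER_CUBIC)
cv2.imwrite("pics/c9.png",f(a,260,150,80,70,8))
E
```

```text
tool F [-0.17  0.63 -5.46] T [-0.2  -0.03  0.  ] pos [ 0.6244 -0.0206  0.087 ] lon 0.6053 lat 0.1546 t 13.05 op 0.692
shift [ 0.0003 -0.0002  0.0032] turn -0.5025 pos [ 0.6244 -0.0206  0.087 ] q6 -1.01 t 13.05
```

>>> move_arm([
  [-0.5,0,0,0,0],
  [-0.5,0,0,0.002,0],
  [-0.5,0,0,0.004,0],
  [-0.5,0,0,0.006,0],
  [-0.5,0,0,0.006,0],
], squeeze=80)

```text
clock: 13.57
position: [0.6246, -0.0206, 0.0856]
ee_rot: [1.201, 2.902, -0.001]
contact_force: [-15.1, 2.7, 32.8]
opening: 0.684
```

```bash
python3 - <<'E'
from h import *
st();to(.6240,-.0205,.0838,-.283)
E
```

```text
tool F [ 12.59  -8.75 -32.8 ] T [-0.02  2.32 -0.1 ] pos [ 0.6246 -0.0206  0.0856] lon 0.6055 lat 0.1546 t 13.57 op 0.684
shift [ 0.0005 -0.0004  0.0018] turn -0.5019 pos [ 0.6246 -0.0206  0.0856] q6 -1.01 t 13.5667
```

>>> move_arm([
  [-0.5,0.0012,-0.0008,0,0],
  [-0.5,0.0025,-0.0017,0,0],
  [-0.5,0.0025,-0.0017,0,0],
  [-0.5,0.0025,-0.0017,0,0],
], squeeze=80)

```text
clock: 13.9
position: [0.6245, -0.0207, 0.0857]
ee_rot: [1.199, 2.894, 0.002]
contact_force: [-1.6, 0.4, 22.0]
opening: 0.683
```

```bash
python3 - <<'E'
from h import *
st()
a=save("scene","s10.png");b=save("top","t10.png");st()
f=lambda im,x,y,w,h,k:cv2.resize(im[y:y+h,x:x+w,::-1],(w*k,h*k),interpolation=cv2.INTER_CUBIC)
A0=cv2.imread("pics/s8.png")[:,:,::-1]; A9=cv2.imread("pics/s9.png")[:,:,::-1]
for A in(A0,A9,a):
    H=cv2.cvtColor(np.ascontiguousarray(A[185:220,285:325]),cv2.COLOR_RGB2HSV)
    m=(H[...,0]>10)&(H[...,0]<28)&(H[...,1]>90)&(H[...,2]>90); print("brass px",m.sum())
cv2.imwrite("pics/c10.png",np.hstack([f(A0,278,165,45,60,8),f(a,278,165,45,60,8)]))
E
```

```text
tool F [  1.21  -0.77 -22.06] T [-0.27  0.61 -0.04] pos [ 0.6245 -0.0207  0.0857] lon 0.6054 lat 0.1545 t 13.9 op 0.683
tool F [  1.5   -0.03 -22.99] T [-0.3   0.66  0.01] pos [ 0.6245 -0.0207  0.0857] lon 0.6054 lat 0.1545 t 14.0 op 0.684
brass px 71
brass px 0
brass px 0
```

View pics/c10.png

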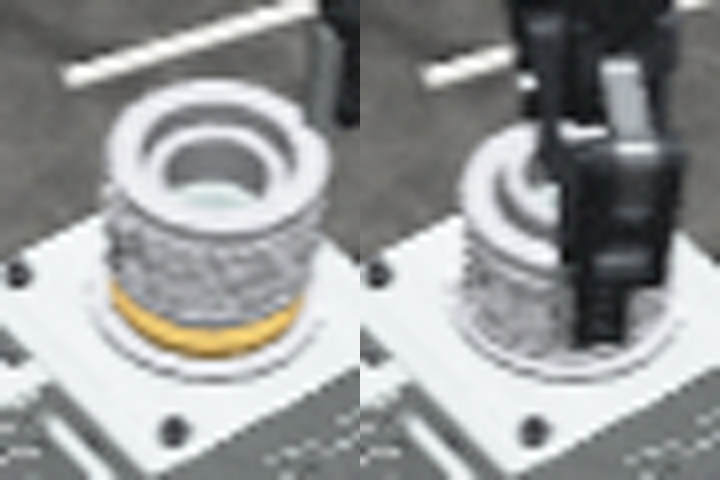

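```bash
python3 - <<'E'
from h import *
g=lambda n:cv2.cvtColor(cv2.imread(f"pics/{n}.png"),cv2.COLOR_BGR2GRAY)
A,B,C=g("s8"),g("s10"),g("s9")
h=[.6246,-.0205]
p=lambda z:proj("scene",[[*h,z]])[0]
print("pred shift 120->106",p(.106)-p(.12),"120->108",p(.108)-p(.12))
K=8
up=lambda I,x0,y0,w,hh:cv2.resize(I[y0:y0+hh,x0:x0+w],None,fx=K,fy=K,interpolation=cv2.INTER_CUBIC)
# upper-left arc of collar top rim in start picture, plus fixed check on the housing's left corner/screw
for nm,(x0,y0,w,hh) in {"rim-left":(288,173,12,20),"rim-top":(290,172,14,9),"screw(fixed)":(274,192,12,12)}.items():
    for q,I in(("s9",C),("s10",B)):
        S=up(I,x0-4,y0-4,w+8,hh+14); r=cv2.matchTemplate(S,up(A,x0,y0,w,hh),cv2.TM_CCOEFF_NORMED)
        _,v,_,l=cv2.minMaxLoc(r); print(nm,q,round(v,3),"shift px",l[0]/K-4,l[1]/K-4)
E
```

```text
pred shift 120->106 [-0.40156311  4.57679331] 120->108 [-0.34473387  3.92899867]
rim-left s9 0.615 shift px -1.125 4.25
rim-left s10 0.586 shift px -1.125 4.75
rim-top s9 0.514 shift px -3.125 5.5
rim-top s10 0.519 shift px -3.0 5.875
screw(fixed) s9 0.999 shift px 0.0 0.0
screw(fixed) s10 0.999 shift px 0.0 0.0
```

```bash
python3 -c "
from h import *
st(); print(robot.finish_job()); st()"
```

```text
tool F [  1.5   -0.03 -22.99] T [-0.3   0.66  0.01] pos [ 0.6245 -0.0207  0.0857] lon 0.6054 lat 0.1545 t 14.0 op 0.684
the job is handed in; nothing more can be done
None
the job is handed in; nothing more can be done
```

I've handed the job in: the cassette is in its slot and released, and the gripper is holding the collar down on the flange. No verdict was reported.

**Cassette:** It went into the slot with almost no sideways force and stopped at the expected depth. After letting go, I pushed the back of the pull again with closed fingers. It held 10 N at the predicted contact point, and the front plate looked flush in the picture.

**Collar:** I turned it about 0.5 rad while pressing down lightly, and the keyway dropped over the pin. I then pressed it against the seal ring to a hard stop. At hand-in (14.0 s on the clock) the gripper was pushing down with about 23 N and gripping with 80 N.

**Last checks:**
- **Collar height:** The tool had come down only 12.2 to 13.1 mm since I gripped the collar, against 14 mm for fully home. In the pictures, the collar's rim moved 4.75 px, against a predicted 4.6 px for 14 mm. That picture match was weak (about 0.6), and a second, weaker one on the rim's upper edge read 5.9 px. I took the collar as home because of the hard stop and because no brass showed under it any more.
- **Head position:** The two cameras disagreed by up to about 5 mm sideways on where the head is. I used a middle value, and the slot's tapered mouth accepted it.
- **Screwdriver and drift:** I moved nothing near them, but I did not measure their positions again at the end.

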